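Raise the loading-bay barrier and push the vial rack home

TASK

Push the counterweighted red-and-white barrier arm up past its balance point so that it stays raised by itself, then push the vial rack along its lane, under the raised arm, until it rests against the blue back stop. Only push, and gently: nothing is to be gripped or lifted, the rack stays flat on its lane, and the bottles and the beaker standing around are left where they are.

Things in the scene. Friction and masses are not known exactly. Their poses are not given: they have to be found in the camera images.
- bay: Fixed loading bay, a steel plate 250 x 134 mm on the bench. Origin: lane centre line, bench height, in the gate line. x runs along the lane into the bay, away from the robot; y left; z up. Lane floor: 4 mm above the bench, x -145 to +105 mm. Side rails: tops 20 mm above the bench, inner faces at y = +-58 mm. The barrier arm crosses the lane in the plane x = 0.
- bay_stop (a point): Middle of the lane-side face of the blue back stop, at bay x = +100 mm, y = 0, 26 mm above the bench; the stop's top is 49 mm above the bench.
- gate (a joint): Barrier arm angle, rad: 0 lowered (its start; it slopes up from the hinge at 0.35 rad above level and bars the lane), 1.1 fully raised on its stop (1.45 above level). Balance at about 0.57 rad: left below that it falls back down; beyond, it goes up to the stop by itself in about 1.5 s and stays. A level push of 2 to 3 N on the push bar starts it. Hinge lightly damped.
- gate_bar (a point): Middle of the push bar, black, round, 16 mm thick, 100 mm long, parallel to bay x, across the free end of the arm, 250 mm from the hinge axis. Lowered: bay y +35 mm, 161 mm above the bench; raised: y -170 mm, 323 mm. Pushing its outer (+y) side towards the hinge (-y) and up, round the hinge, raises the arm. The beam to the hinge is 16 x 22 mm, red and white.
- gate_hinge (a point): Point on the arm's hinge axis (along bay x), beside the lane at bay x = 0, y = -200 mm, 75 mm above the bench, between two blue cheeks 96 mm high. A steel counterweight 54 mm across, 34 mm wide, sits on a short stalk behind and above it.
- gate_plate (a point): Middle of the lower edge of the red plate (50 mm wide, 5 mm thick) hanging under the beam. Lowered it is at bay y = -25 mm, 65 mm above the bench, and bars the rack; raised, the plate reaches out over the lane side to bay y = -100 mm.
- rack: Loose white vial rack, about 0.45 kg, 80 mm along the lane (x), 108 mm across (y), upright flat panels 55 mm high front and back; 12 vials with black caps fixed in it, tops 85 mm above its underside. Origin: centre of its underside. Starts before the gate at bay x -85 to -65 mm, squared to the lane; home at bay x = +60 mm. It takes 1 to 5 N to slide.
- reagent: Bystander: clear bottle with blue cap, 66 mm across, 150 mm tall, upright; origin at the centre of its underside. Leave alone.
- amber: Bystander: amber bottle with black cap, 52 mm across, 110 mm tall, upright; origin at the centre of its underside. Leave alone.
- beaker: Bystander: green glass beaker, 64 mm across, 75 mm tall, upright; origin at the centre of its underside. Leave alone.

How it is judged:
On the way, in this order (a step that is already met when the one before it is completed fails the run):
1. the barrier arm stands raised by itself, the fingers touching nothing (value of joint gate above 1 rad and contact force between the fingers and anything else below 0.1 N), for 0.2 s.
2. the rack is home against the back stop (x of rack in the frame of bay above 0.054 m), for 0.2 s.
At the end, for the whole second after the job is handed in: The arm stays raised (joint over 1.0 rad), and the rack rests flat on the lane within 6 mm of the back stop, at rest (value of joint gate above 1 rad and x of rack in the frame of bay above 0.054 m and z of rack in the frame of bay below 0.009 m and angle between rack's own z axis and vertical below 0.06 rad and linear speed of rack below 0.02 m/s); the robot touches nothing.
It fails at once if something is gripped or rammed: the fingers press on anything with over 36 N (contact force between the fingers and anything else above 36 N).
It fails at once if the rack is lifted more than 15 mm off its lane or tipped over 0.3 rad (z of rack in the frame of bay above 0.019 m or angle between rack's own z axis and vertical above 0.3 rad).
It fails at once if a bystander is shifted more than 20 mm or tipped (distance of any of reagent, amber, beaker from where it was at the start of the episode above 0.02 m or angle between any of reagent, amber, beaker's own z axis and vertical above 0.3 rad).
It also fails if it takes over 51 s, if anything falls off the work surface, if the arm or the gripper's body presses on something with over 40 N, if the wrist force passes 120 N, or if a joint passes its speed limit or range.

ROBOT

A 6-joint arm with a two-finger parallel gripper is mounted at the origin on the work surface. World frame = base frame: x ahead of the robot, y to its left, z up, the work surface at z = 0. Lengths are in m, angles in rad, forces in N, time in s.
With the tool pointing down it reaches from about 0.325 to 0.9 m from the base axis. Payload 6.1 kg.
Tool frame: the origin (TCP) lies midway between the tips of the shut fingers; the grasp point (between the pads) lies 19 mm behind it; z points along the fingers, x is the direction in which the jaws open and shut, and the axes are right-handed (so a half turn about z gives the same grasp; the last joint's range is limited). The gripper opens to 85 mm and grips with 20 to 120 N. Pads are 22 mm wide; open, the fingers measure 114 mm over their backs; the gripper's body (76 mm by 85 mm) begins 54 mm behind the grasp point. The pads swing forward as they close: fully open they stand 13 mm farther back than shut.
Start: joints at [-1.413, 0.22, 1.526, -0, 1.395, -0.126], TCP at [0.175, -0.6, 0.231] pointing down, gripper open.
Joint ranges: [-2.98, 2.98], [-0.91, 2.08], [0.09, 2.57], [-1.24, 4.39], [0.2, 2.65], [-2.68, 2.68]. Speed limits (rad/s): [2.57, 2.57, 3.01, 3.14, 3.14, 3.14].

INTERFACE

Orientations are given as a unit quaternion [w, x, y, z].
In Python, from station import env gives the robot as it stands.
- The arm moves only by the tool servo_tool, never from a script. Its argument "deltas" is a list of rows, each an object of numbers: "dx", "dy", "dz": the shift along the tool's x, y, z in m; "rx", "ry", "rz": the turn, a rotation vector about the tool's x, y, z in rad; "claw": the opening, from 0 (shut) to 1 (fully open). In form: [{"dx": .., "dy": .., "dz": .., "rx": .., "ry": .., "rz": .., "claw": ..}, ...]. A call has 1 to 12 rows; each row is the pose to reach, as a shift and turn from the pose commanded when the call began, along the tool's axes at that moment; what a row does not reach only later rows make up. A row lasts 1/8 s, in which the tool goes at most 62.5 mm and 10.7 degrees, less where a joint would pass 70% of its speed; a pose out of reach is approached as far as the arm can. A call with a gripper value outside its range is refused whole. The fingers move at their own pace and stop on an object; "force" is the grip in N (left out, the last holds). Time passes only in rows, so rows that repeat a pose let the fingers close. It gives the time, the measured TCP pose, the force and the opening at its end, in the units of the state.
- env.get_obs(): the state, without advancing time (a new reading comes with each control period).
- env.snapshot(name): name is "side" or "top" or "wrist"; returns the picture (420x560x3 uint8, red, green, blue); there is no depth.
- env.get_calibration(name): a dict with "intrinsics" (3x3 intrinsics, pixels), "rvec" (rotation vector, rad) and "tvec" (3), from world to camera coordinates, as OpenCV has them; the wrist camera has in their place "tool_from_camera" (4x4, takes a point from camera to tool coordinates, whose origin is the TCP and whose axes are the tool frame's). Camera axes: x right, y down, z forward; pixel columns grow to the right and rows downward; lengths in m; the calibration is good to about 2 mm. A picture is of the moment at which its call begins: read the wrist's pose just before it. get_calibration takes no time and is no camera call.
- env.hand_in(): hands the job in, once; it reports no verdict.
The state is a dict: "t": time; "joints": joint angles; "qd": joint speeds; "joint_torque": joint torques, N m; "tcp_pos": TCP position; "ee_rot": TCP orientation; "wrist_force": force on the tool from outside, world axes, zero at the start; "moment": the same for the moment, N m; "gripper_width": opening from 0.0 (shut) to 1.0 (fully open).
Only numpy, scipy, OpenCV 4.12 (cv2) and the standard library are available. Lean on these libraries where they do the work, as an engineer would, in place of code of your own. Each camera call takes 0.05 s, during which the arm holds its last target. There are 200 camera calls.

## Working session

There is one attempt and no reset: what is moved stays moved. The work goes in short steps, Python scripts to look and compute and a tool call to move; the robot and the scene stay as the last step left them, time stands still between calls to the robot, and variables do not carry over. Pictures are saved under pics/ and viewed, on a budget of 10 in all, crops included, one or two more only if the job needs it, and the job is handed in when it is done.

Besides the shell and the picture viewer there is one more tool, called after ">>>" as a command line: name --argument value ..., lists and objects as JSON in quotes. servo_tool: Moves the arm, as the interface text tells. Its arguments: {"type":"object","properties":{"deltas":{"type":"array","items":{"type":"object","properties":{"dx":{"type":"number"},"dy":{"type":"number"},"dz":{"type":"number"},"rx":{"type":"number"},"ry":{"type":"number"},"rz":{"type":"number"},"claw":{"type":"number"}}}},"force":{"type":"number"}},"required":["deltas"]}

```bash
mkdir -p pics; ls; python3 - <<'E'
from station import env
import cv2,numpy as np
o=env.get_obs();print({k:np.round(v,3).tolist() for k,v in o.items()})
for n in("side","top"):
    cv2.imwrite(f"pics/{n}0.png",env.snapshot(n)[:,:,::-1])
    c=env.get_calibration(n);R=cv2.Rodrigues(np.array(c["rvec"]))[0];print(n,(-R.T@np.array(c["tvec"]).ravel()).round(3),R[2].round(3),np.array(c["intrinsics"])[0,0])
E
```

```text
pics
{'t': 0.0, 'joints': [-1.413, 0.221, 1.528, 0.0, 1.395, -0.126], 'qd': [0.001, -0.002, -0.001, 0.0, 0.001, 0.001], 'joint_torque': [0.0, -49.69, -38.94, -0.0, 0.011, 0.0], 'tcp_pos': [0.175, -0.599, 0.23], 'ee_rot': [-0.001, 0.8, -0.6, -0.001], 'wrist_force': [-0.177, -0.242, 0.625], 'moment': [0.024, -0.017, 0.01], 'gripper_width': 1.002}
side [0.517 0.714 0.798] [ 0.099 -0.687 -0.72 ] 396.3056243804322
top [0.492 0.106 0.831] [ 0.154 -0.032 -0.988] 381.75661394804274
```

View pics/side0.png

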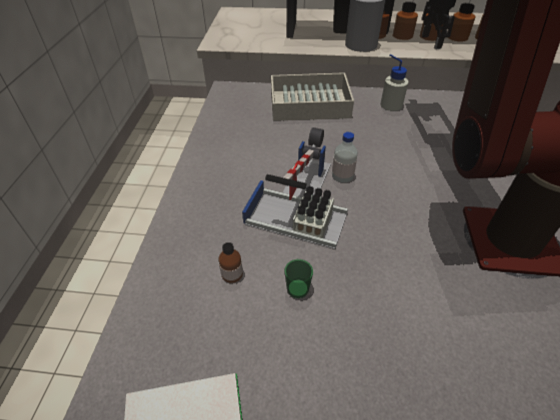

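View pics/top0.png

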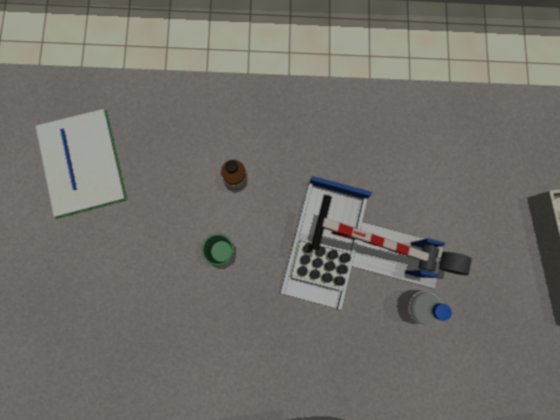

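```bash
cat > h.py <<'E'
from station import env
import cv2,numpy as np
def ray(n,uv,z):
    c=env.get_calibration(n);K=np.array(c["intrinsics"]);R=cv2.Rodrigues(np.array(c["rvec"]))[0]
    o=-R.T@np.array(c["tvec"]).ravel();d=R.T@np.linalg.inv(K)@np.array([*uv,1.]);return o+d*(z-o[2])/d[2]
def proj(n,p):
    c=env.get_calibration(n);return cv2.projectPoints(np.array(p,float).reshape(-1,3),np.array(c["rvec"],float),np.array(c["tvec"],float),np.array(c["intrinsics"]),None)[0].reshape(-1,2)
def bay(p0,yaw,p):
    c,s=np.cos(yaw),np.sin(yaw);p=np.array(p,float).reshape(-1,3)
    return np.c_[p0[0]+c*p[:,0]-s*p[:,1],p0[1]+s*p[:,0]+c*p[:,1],p[:,2]]
E
python3 - <<'E'
from h import *
im=cv2.imread("pics/top0.png")
hsv=cv2.cvtColor(im,cv2.COLOR_BGR2HSV)
print("blue")
m=cv2.inRange(hsv,(100,110,40),(130,255,255))
for c in cv2.findContours(m,0,2)[0]:
    if cv2.contourArea(c)>60: r=cv2.minAreaRect(c);print(np.round(cv2.boxPoints(r),1).tolist(),cv2.contourArea(c))
print("dark")
m=cv2.inRange(hsv,(0,0,0),(180,255,45))
for c in cv2.findContours(m,0,2)[0]:
    if cv2.contourArea(c)>40: r=cv2.minAreaRect(c);print(np.round(cv2.boxPoints(r),1).tolist(),cv2.contourArea(c))
cv2.imwrite("pics/topc.png",cv2.resize(im[165:320,275:475],None,fx=4,fy=3.87/1,interpolation=cv2.INTER_CUBIC)[:600])
E
```

```text
blue
[[431.20001220703125, 316.3999938964844], [436.29998779296875, 301.1000061035156], [453.1000061035156, 306.70001220703125], [448.0, 322.0]] 216.5
[[310.5, 180.6999969482422], [311.79998779296875, 175.89999389648438], [370.6000061035156, 191.6999969482422], [369.29998779296875, 196.5]] 237.0
[[60.29999923706055, 129.10000610351562], [62.79999923706055, 128.60000610351562], [75.30000305175781, 187.89999389648438], [72.80000305175781, 188.5]] 94.5
dark
[[335.0, 284.0], [335.0, 277.0], [343.0, 277.0], [343.0, 284.0]] 43.0
[[321.3999938964844, 275.79998779296875], [328.6000061035156, 272.20001220703125], [332.0, 279.0], [324.79998779296875, 282.6000061035156]] 42.5
[[406.0, 270.0], [424.0, 270.0], [424.0, 276.0], [406.0, 276.0]] 54.5
[[337.0, 266.0], [346.0, 266.0], [346.0, 272.0], [337.0, 272.0]] 43.0
[[324.0, 266.0], [329.5, 260.5], [334.5, 265.5], [329.0, 271.0]] 44.5
[[312.0, 263.0], [317.5, 257.5], [322.0, 262.0], [316.5, 267.5]] 41.0
[[340.0, 254.0], [349.0, 254.0], [349.0, 261.0], [340.0, 261.0]] 47.5
[[438.20001220703125, 269.20001220703125], [442.1000061035156, 251.300003051
[... 207 characters left out ...]
[329.6000061035156, 259.20001220703125]] 42.0
[[411.20001220703125, 244.6999969482422], [415.5, 235.1999969482422], [437.0, 245.0], [432.70001220703125, 254.39999389648438]] 99.0
[[200.10000610351562, 256.29998779296875], [210.5, 232.1999969482422], [227.60000610351562, 239.60000610351562], [217.3000030517578, 263.70001220703125]] 142.0
[[303.20001220703125, 253.0], [310.79998779296875, 193.8000030517578], [330.20001220703125, 196.3000030517578], [322.70001220703125, 255.5]] 413.0
[[310.20001220703125, 184.0], [311.1000061035156, 180.5], [367.3999938964844, 195.6999969482422], [366.3999938964844, 199.1999969482422]] 146.5
[[226.0, 161.0], [237.0, 161.0], [237.0, 173.0], [226.0, 173.0]] 105.5
```

View pics/topc.png

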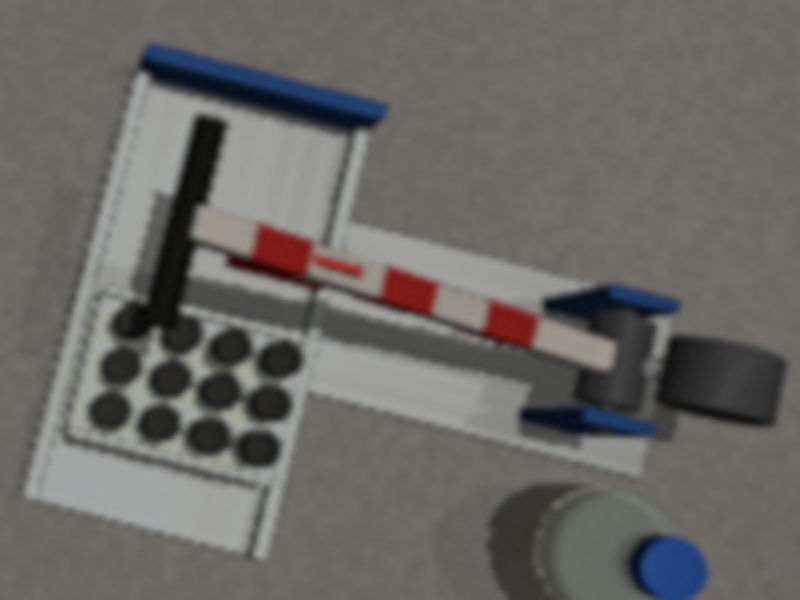

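```bash
cat > fit.py <<'E'
from h import *
P=lambda a,b:(275+a/4,165+b/3.87)
A=ray("top",P(209,118),.161);B=ray("top",P(163,325),.161)
S1=ray("top",P(150,47),.049);S2=ray("top",P(386,105),.049)
N1=ray("top",P(25,497),.012);N2=ray("top",P(268,558),.012)
for n,v in dict(bar=A-B,stop=S1-S2,near=N1-N2).items(): print(n,np.linalg.norm(v),np.arctan2(v[1],v[0]))
f=(S1+S2)/2;n=(N1+N2)/2;v=f-n;print("axis",np.linalg.norm(v),np.arctan2(v[1],v[0]),"bar mid",(A+B)/2, "near",n,"far",f)
E
python3 fit.py
```

```text
bar 0.09841870800339234 -0.20185731286152422
stop 0.1283884707136211 1.3492096972811012
near 0.13188892084577833 1.3450258286994863
axis 0.25379216410344807 -0.22886057714633531 bar mid [0.5817165  0.00992185 0.161     ] near [0.43285879 0.0082086  0.012     ] far [ 0.67739259 -0.04875354  0.049     ]
```

```bash
cat >> h.py <<'E'
P0=np.array([.5742,-.0240]);YAW=-.224
def tobay(p):
    d=np.array(p[:2])-P0;c,s=np.cos(YAW),np.sin(YAW);return np.round([c*d[0]+s*d[1],-s*d[0]+c*d[1],p[2]],4)
E
python3 - <<'E'
from h import *
from scipy.spatial.transform import Rotation as Ro
P=lambda a,b:(275+a/4,165+b/3.87)
for q in [(130,320),(110,410),(259,448),(280,358)]: print("cap",tobay(ray("top",P(*q),.089)))
for n,uv,z in[("reagent",(442,312),.15),("amber",(231.5,167),.11),("beaker",(219,250),.04)]: print(n,tobay(ray("top",uv,z)))
print("side proj: bar mid, stop top mid, near corners",proj("side",bay(P0,YAW,[[0,.035,.161],[.1,0,.049],[-.145,.067,.004],[-.145,-.067,.004],[0,-.2,.075]])).round().tolist())
o=env.get_obs();q=o["ee_rot"];R=Ro.from_quat([q[1],q[2],q[3],q[0]])
T=bay(P0,YAW,[0,.09,.36])[0];print(T,R.inv().apply(T-o["tcp_pos"]).round(4))
c,s=np.cos(YAW),np.sin(YAW);Rd=np.array([[s,-c,0],[-c,-s,0],[0,0,-1]]).T  # cols placeholder
X=np.array([s,-c,0]);Y=np.array([-c,-s,0]);D=np.c_[X,Y,[0,0,-1]]
print((R.inv()*Ro.from_matrix(D)).as_rotvec().round(4))
E
```

```text
cap [-0.0445  0.0418  0.089 ]
cap [-0.0904  0.0406  0.089 ]
cap [-0.0908 -0.0335  0.089 ]
cap [-0.0449 -0.0335  0.089 ]
reagent [-0.1007 -0.2096  0.15  ]
amber [0.0686 0.2236 0.11  ]
beaker [-0.0902  0.213   0.04  ]
side proj: bar mid, stop top mid, near corners [[285.0, 181.0], [254.0, 196.0], [335.0, 247.0], [346.0, 211.0], [310.0, 152.0]]
[0.59419183 0.06375151 0.36      ] [-0.5195 -0.5882 -0.1287]
[2.000e-04 1.800e-03 5.078e-01]
```

>>> servo_tool --deltas '[{"dz": -0.06, "claw": 0}, {"dz": -0.12, "claw": 0}, {"dx": -0.04, "dy": -0.045, "dz": -0.13, "claw": 0}, {"dx": -0.08, "dy": -0.09, "dz": -0.13, "rz": 0.1, "claw": 0}, {"dx": -0.12, "dy": -0.135, "dz": -0.13, "rz": 0.2, "claw": 0}, {"dx": -0.16, "dy": -0.18, "dz": -0.13, "rz": 0.3, "claw": 0}, {"dx": -0.2, "dy": -0.225, "dz": -0.13, "rz": 0.4, "claw": 0}, {"dx": -0.24, "dy": -0.27, "dz": -0.13, "rz": 0.508, "claw": 0}, {"dx": -0.28, "dy": -0.315, "dz": -0.13, "rz": 0.508, "claw": 0}, {"dx": -0.32, "dy": -0.36, "dz": -0.13, "rz": 0.508, "claw": 0}, {"dx": -0.36, "dy": -0.405, "dz": -0.13, "rz": 0.508, "claw": 0}, {"dx": -0.4, "dy": -0.45, "dz": -0.13, "rz": 0.508, "claw": 0}]'

```text
validation failed for argument at $.de...
```

```bash
cat >> h.py <<'E'
def goto(b):
    from scipy.spatial.transform import Rotation as Ro
    o=env.get_obs();q=o["ee_rot"];R=Ro.from_quat([q[1],q[2],q[3],q[0]])
    c,s=np.cos(YAW),np.sin(YAW);D=np.c_[[s,-c,0],[-c,-s,0],[0,0,-1]]
    print("t",o["t"],"bay",tobay(o["tcp_pos"]),"F",np.round(o["wrist_force"],1),"rot",(R.inv()*Ro.from_matrix(D)).as_rotvec().round(3),"delta",R.inv().apply(bay(P0,YAW,b)[0]-o["tcp_pos"]).round(4), "w",o["gripper_width"])
E
python3 -c "
from h import *
goto([0,.09,.36])"
```

```text
t 0.1 bay [-0.2615 -0.6498  0.2303] F [-0.1 -0.5 -0.4] rot [0.    0.002 0.508] delta [-0.5195 -0.5882 -0.1287] w 0.9959750475123982
```

>>> servo_tool --deltas '[{"dx": 0.0, "dy": 0.0, "dz": -0.06, "rx": 0.0, "ry": 0.0, "rz": 0.0, "claw": 0.0}, {"dx": 0.0, "dy": 0.0, "dz": -0.12, "rx": 0.0, "ry": 0.0, "rz": 0.0, "claw": 0.0}]'

```text
t: 0.35
tcp_pos: [0.1749, -0.5992, 0.351]
ee_rot: [-0.001, 0.8, -0.6, -0.001]
wrist_force: [0.5, -0.8, 0.5]
gripper_width: 0.606
```

All keys are needed. Now the transit, ending at about (-0.52, -0.588) in the present tool axes.

>>> servo_tool --deltas '[{"dx": -0.04, "dy": -0.045, "dz": -0.01, "rx": 0.0, "ry": 0.0, "rz": 0.1, "claw": 0.0}, {"dx": -0.08, "dy": -0.09, "dz": -0.01, "rx": 0.0, "ry": 0.0, "rz": 0.2, "claw": 0.0}, {"dx": -0.12, "dy": -0.135, "dz": -0.01, "rx": 0.0, "ry": 0.0, "rz": 0.3, "claw": 0.0}, {"dx": -0.16, "dy": -0.18, "dz": -0.01, "rx": 0.0, "ry": 0.0, "rz": 0.4, "claw": 0.0}, {"dx": -0.2, "dy": -0.225, "dz": -0.01, "rx": 0.0, "ry": 0.0, "rz": 0.508, "claw": 0.0}, {"dx": -0.24, "dy": -0.27, "dz": -0.01, "rx": 0.0, "ry": 0.0, "rz": 0.508, "claw": 0.0}, {"dx": -0.28, "dy": -0.315, "dz": -0.01, "rx": 0.0, "ry": 0.0, "rz": 0.508, "claw": 0.0}, {"dx": -0.32, "dy": -0.36, "dz": -0.01, "rx": 0.0, "ry": 0.0, "rz": 0.508, "claw": 0.0}, {"dx": -0.36, "dy": -0.405, "dz": -0.01, "rx": 0.0, "ry": 0.0, "rz": 0.508, "claw": 0.0}, {"dx": -0.4, "dy": -0.45, "dz": -0.01, "rx": 0.0, "ry": 0.0, "rz": 0.508, "claw": 0.0}, {"dx": -0.44, "dy": -0.495, "dz": -0.01, "rx": 0.0, "ry": 0.0, "rz": 0.508, "claw": 0.0}, {"dx": -0.48, "dy": -0.54, "dz": -0.01, "rx": 0.0, "ry": 0.0, "rz": 0.508, "claw": 0.0}]'

```text
t: 1.85
tcp_pos: [0.5596, 0.0139, 0.3609]
ee_rot: [-0.0, -0.624, 0.782, 0.0]
wrist_force: [0.3, -1.0, 0.4]
gripper_width: 0.002
```

```bash
python3 -c "
from h import *
goto([0,.09,.36])"
```

```text
t 1.85 bay [-0.0227  0.0337  0.3609] F [ 0.3 -1.   0.4] rot [ 0. -0. -0.] delta [-0.0563 -0.0227  0.0009] w 0.0021382713767689764
```

>>> servo_tool --deltas '[{"dx": -0.056, "dy": -0.023, "dz": 0.0, "rx": 0.0, "ry": 0.0, "rz": 0.0, "claw": 0.0}, {"dx": -0.056, "dy": -0.023, "dz": 0.055, "rx": 0.0, "ry": 0.0, "rz": 0.0, "claw": 0.0}, {"dx": -0.056, "dy": -0.023, "dz": 0.11, "rx": 0.0, "ry": 0.0, "rz": 0.0, "claw": 0.0}, {"dx": -0.056, "dy": -0.023, "dz": 0.165, "rx": 0.0, "ry": 0.0, "rz": 0.0, "claw": 0.0}, {"dx": -0.056, "dy": -0.023, "dz": 0.21, "rx": 0.0, "ry": 0.0, "rz": 0.0, "claw": 0.0}, {"dx": -0.056, "dy": -0.023, "dz": 0.221, "rx": 0.0, "ry": 0.0, "rz": 0.0, "claw": 0.0}]'

```text
t: 2.6
tcp_pos: [0.5909, 0.0616, 0.136]
ee_rot: [-0.003, -0.624, 0.782, 0.003]
wrist_force: [-0.3, -0.9, 0.3]
gripper_width: -0.003
```

```bash
python3 - <<'E'
from h import *
goto([0,.0575,.14])
a=env.snapshot("side")[90:260,180:400,::-1];b=env.snapshot("top")[150:320,250:470,::-1]
cv2.imwrite("pics/pre.png",cv2.resize(np.hstack([a,b]),(800,309),interpolation=cv2.INTER_CUBIC))
for j in np.arange(0,.75,.06):
    th=.35+j;print(j.round(2),"dx",round(.0575-(-.2+.25*np.cos(th)+.0225),4),"dz",-round(.075+.25*np.sin(th)-.1607,4))
E
```

```text
t 2.6 bay [-0.0028  0.0871  0.136 ] F [-0.3 -0.9  0.3] rot [ 0.008 -0.001 -0.   ] delta [ 0.0297 -0.0027 -0.0039] w -0.002752034428432015
0.0 dx 0.0002 dz -0.0
0.06 dx 0.0057 dz -0.014
0.12 dx 0.0121 dz -0.0275
0.18 dx 0.0193 dz -0.0407
0.24 dx 0.0273 dz -0.0534
0.3 dx 0.036 dz -0.0656
0.36 dx 0.0454 dz -0.0773
0.42 dx 0.0555 dz -0.0883
0.48 dx 0.0663 dz -0.0988
0.54 dx 0.0776 dz -0.1086
0.6 dx 0.0896 dz -0.1177
0.66 dx 0.102 dz -0.126
0.72 dx 0.115 dz -0.1336
```

View pics/pre.png

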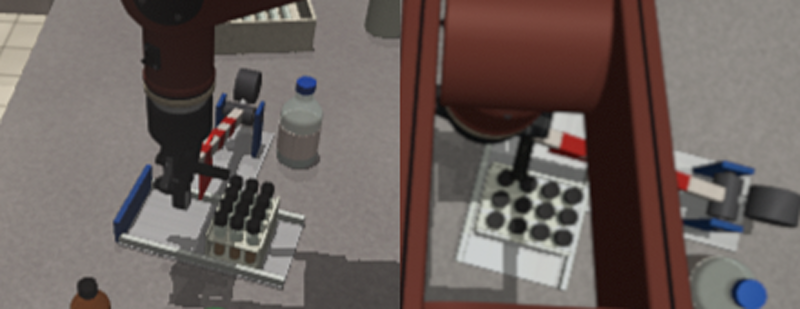

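>>> servo_tool --deltas '[{"dx": 0.015, "dy": 0.0, "dz": 0.0, "rx": 0.0, "ry": 0.0, "rz": 0.0, "claw": 0.0}, {"dx": 0.025, "dy": 0.0, "dz": 0.0, "rx": 0.0, "ry": 0.0, "rz": 0.0, "claw": 0.0}, {"dx": 0.03, "dy": 0.0, "dz": 0.0, "rx": 0.0, "ry": 0.0, "rz": 0.0, "claw": 0.0}, {"dx": 0.033, "dy": 0.0, "dz": -0.007, "rx": 0.0, "ry": 0.0, "rz": 0.0, "claw": 0.0}, {"dx": 0.036, "dy": 0.0, "dz": -0.014, "rx": 0.0, "ry": 0.0, "rz": 0.0, "claw": 0.0}, {"dx": 0.039, "dy": 0.0, "dz": -0.02, "rx": 0.0, "ry": 0.0, "rz": 0.0, "claw": 0.0}, {"dx": 0.042, "dy": 0.0, "dz": -0.027, "rx": 0.0, "ry": 0.0, "rz": 0.0, "claw": 0.0}]'

```text
t: 3.58
tcp_pos: [0.5857, 0.0214, 0.169]
ee_rot: [0.002, -0.624, 0.782, -0.0]
wrist_force: [2.2, 4.0, 1.1]
gripper_width: 0.002
```

```bash
python3 - <<'E'
from h import *
goto([0,.0455,.165])
a=env.snapshot("side")[90:260,180:400,::-1]
cv2.imwrite("pics/p1.png",cv2.resize(a,(660,510),interpolation=cv2.INTER_CUBIC))
E
```

```text
t 3.575 bay [0.0012 0.0468 0.169 ] F [2.2 4.  1.1] rot [-0.003  0.003 -0.   ] delta [0.0013 0.0012 0.004 ] w 0.0019424089737433913
```

View pics/p1.png

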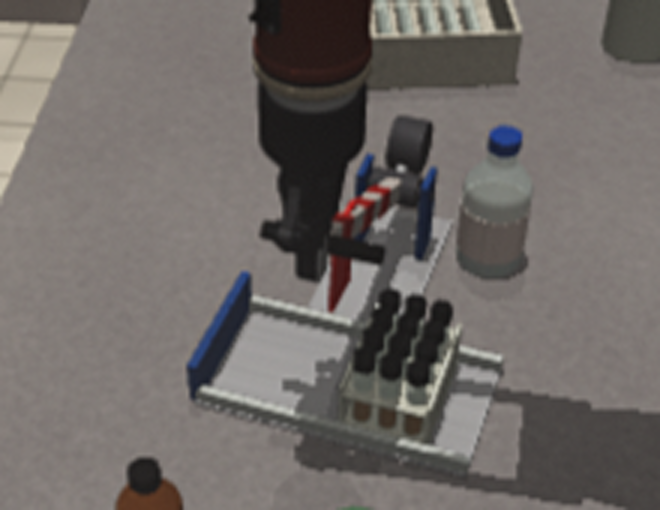

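>>> servo_tool --deltas '[{"dx": 0.005, "dy": 0.0, "dz": -0.006, "rx": 0.0, "ry": 0.0, "rz": 0.0, "claw": 0.0}, {"dx": 0.01, "dy": 0.0, "dz": -0.014, "rx": 0.0, "ry": 0.0, "rz": 0.0, "claw": 0.0}, {"dx": 0.017, "dy": 0.0, "dz": -0.024, "rx": 0.0, "ry": 0.0, "rz": 0.0, "claw": 0.0}, {"dx": 0.024, "dy": 0.0, "dz": -0.034, "rx": 0.0, "ry": 0.0, "rz": 0.0, "claw": 0.0}, {"dx": 0.033, "dy": 0.0, "dz": -0.045, "rx": 0.0, "ry": 0.0, "rz": 0.0, "claw": 0.0}, {"dx": 0.043, "dy": 0.0, "dz": -0.056, "rx": 0.0, "ry": 0.0, "rz": 0.0, "claw": 0.0}, {"dx": 0.054, "dy": 0.0, "dz": -0.066, "rx": 0.0, "ry": 0.0, "rz": 0.0, "claw": 0.0}, {"dx": 0.063, "dy": 0.0, "dz": -0.075, "rx": 0.0, "ry": 0.0, "rz": 0.0, "claw": 0.0}, {"dx": 0.071, "dy": 0.0, "dz": -0.082, "rx": 0.0, "ry": 0.0, "rz": 0.0, "claw": 0.0}, {"dx": 0.078, "dy": 0.0, "dz": -0.088, "rx": 0.0, "ry": 0.0, "rz": 0.0, "claw": 0.0}, {"dx": 0.084, "dy": 0.0, "dz": -0.092, "rx": 0.0, "ry": 0.0, "rz": 0.0, "claw": 0.0}, {"dx": 0.09, "dy": 0.0, "dz": -0.096, "rx": 0.0, "ry": 0.0, "rz": 0.0, "claw": 0.0}]'

```text
t: 5.12
tcp_pos: [0.5643, -0.0676, 0.2632]
ee_rot: [-0.0, -0.624, 0.782, 0.0]
wrist_force: [-0.2, 0.1, 0.3]
gripper_width: 0.001
```

```bash
python3 - <<'E'
from h import *
goto([0,-.0445,.265])
a=env.snapshot("side")[60:260,180:420,::-1]
cv2.imwrite("pics/p2.png",cv2.resize(a,(660,550),interpolation=cv2.INTER_CUBIC))
E
```

```text
t 5.125 bay [ 0.     -0.0447  0.2632] F [-0.2  0.1  0.3] rot [ 0.001 -0.    -0.   ] delta [-0.0002  0.     -0.0018] w 0.0014115579328880163
```

View pics/p2.png

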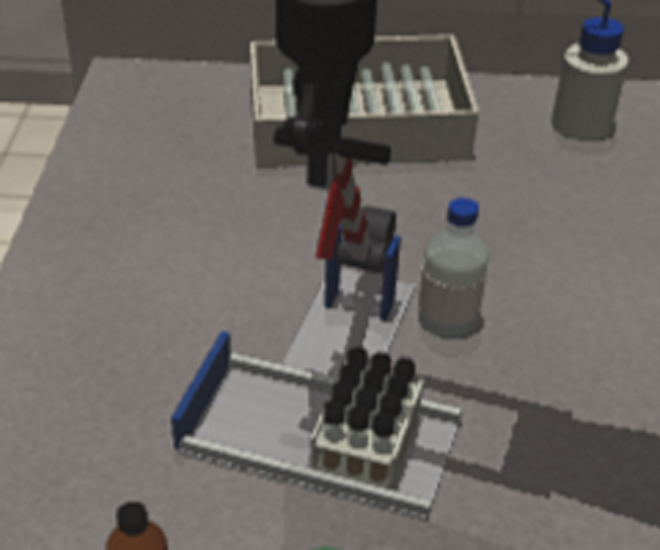

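>>> servo_tool --deltas '[{"dx": 0.003, "dy": 0.0, "dz": -0.002, "rx": 0.0, "ry": 0.0, "rz": 0.0, "claw": 0.0}, {"dx": 0.003, "dy": 0.0, "dz": -0.002, "rx": 0.0, "ry": 0.0, "rz": 0.0, "claw": 0.0}, {"dx": 0.003, "dy": 0.0, "dz": -0.002, "rx": 0.0, "ry": 0.0, "rz": 0.0, "claw": 0.0}, {"dx": 0.003, "dy": 0.0, "dz": -0.002, "rx": 0.0, "ry": 0.0, "rz": 0.0, "claw": 0.0}, {"dx": 0.003, "dy": 0.0, "dz": -0.002, "rx": 0.0, "ry": 0.0, "rz": 0.0, "claw": 0.0}, {"dx": 0.003, "dy": 0.0, "dz": -0.002, "rx": 0.0, "ry": 0.0, "rz": 0.0, "claw": 0.0}, {"dx": 0.003, "dy": 0.0, "dz": -0.002, "rx": 0.0, "ry": 0.0, "rz": 0.0, "claw": 0.0}, {"dx": 0.003, "dy": 0.0, "dz": -0.002, "rx": 0.0, "ry": 0.0, "rz": 0.0, "claw": 0.0}, {"dx": 0.003, "dy": 0.0, "dz": -0.002, "rx": 0.0, "ry": 0.0, "rz": 0.0, "claw": 0.0}, {"dx": 0.003, "dy": 0.0, "dz": -0.002, "rx": 0.0, "ry": 0.0, "rz": 0.0, "claw": 0.0}]'

```text
t: 6.42
tcp_pos: [0.5639, -0.0701, 0.2653]
ee_rot: [-0.0, -0.624, 0.782, 0.0]
wrist_force: [0.6, 0.9, -0.4]
gripper_width: 0.0
```

```bash
python3 - <<'E'
from h import *
goto([-.16,0,.265])
a=env.snapshot("side")[60:260,180:420,::-1]
cv2.imwrite("pics/p3.png",cv2.resize(a,(660,550),interpolation=cv2.INTER_CUBIC))
print("raised bar mid expected in crop",(proj("side",bay(P0,YAW,[[0,-.17,.323]]))-[180,60])*2.75)
E
```

```text
t 6.425 bay [ 2.000e-04 -4.730e-02  2.653e-01] F [ 0.6  0.9 -0.4] rot [ 0.  0. -0.] delta [-0.0472  0.1602  0.0003] w 8.21090219522256e-05
raised bar mid expected in crop [[362.42025499  49.14488508]]
```

View pics/p3.png

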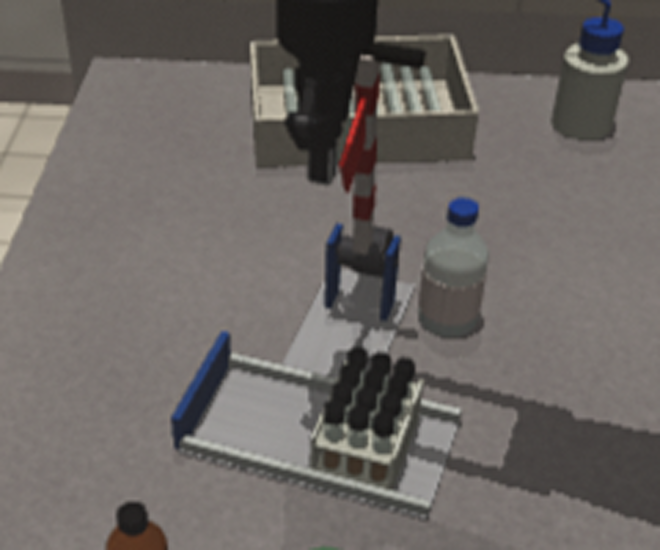

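>>> servo_tool --deltas '[{"dx": -0.05, "dy": 0.0, "dz": 0.0, "rx": 0.0, "ry": 0.0, "rz": 0.0, "claw": 0.0}, {"dx": -0.05, "dy": 0.055, "dz": 0.0, "rx": 0.0, "ry": 0.0, "rz": 0.0, "claw": 0.5}, {"dx": -0.05, "dy": 0.11, "dz": 0.0, "rx": 0.0, "ry": 0.0, "rz": 0.0, "claw": 0.5}, {"dx": -0.05, "dy": 0.165, "dz": 0.0, "rx": 0.0, "ry": 0.0, "rz": 0.0, "claw": 0.5}, {"dx": -0.051, "dy": 0.165, "dz": 0.0, "rx": 0.0, "ry": 0.0, "rz": 0.0, "claw": 0.5}, {"dx": -0.051, "dy": 0.165, "dz": 0.05, "rx": 0.0, "ry": 0.0, "rz": 0.0, "claw": 0.5}, {"dx": -0.051, "dy": 0.165, "dz": 0.1, "rx": 0.0, "ry": 0.0, "rz": 0.0, "claw": 0.5}, {"dx": -0.051, "dy": 0.165, "dz": 0.14, "rx": 0.0, "ry": 0.0, "rz": 0.0, "claw": 0.5}, {"dx": -0.051, "dy": 0.165, "dz": 0.18, "rx": 0.0, "ry": 0.0, "rz": 0.0, "claw": 0.5}, {"dx": -0.051, "dy": 0.165, "dz": 0.21, "rx": 0.0, "ry": 0.0, "rz": 0.0, "claw": 0.5}, {"dx": -0.051, "dy": 0.165, "dz": 0.23, "rx": 0.0, "ry": 0.0, "rz": 0.0, "claw": 0.5}, {"dx": -0.051, "dy": 0.165, "dz": 0.232, "rx": 0.0, "ry": 0.0, "rz": 0.0, "claw": 0.5}]'

```text
t: 7.98
tcp_pos: [0.4137, 0.0163, 0.032]
ee_rot: [-0.001, -0.623, 0.782, 0.001]
wrist_force: [-0.6, -0.2, -0.6]
gripper_width: 0.501
```

```bash
python3 - <<'E'
from h import *
goto([-.119,.004,.032])
a=env.snapshot("side")[60:280,180:420,::-1]
cv2.imwrite("pics/p4.png",cv2.resize(a,(650,596),interpolation=cv2.INTER_CUBIC))
E
```

```text
t 7.975 bay [-0.1655  0.0036  0.032 ] F [-0.6 -0.2 -0.6] rot [ 0.003 -0.    -0.   ] delta [-0.0004 -0.0465 -0.0002] w 0.5009196515542579
```

View pics/p4.png

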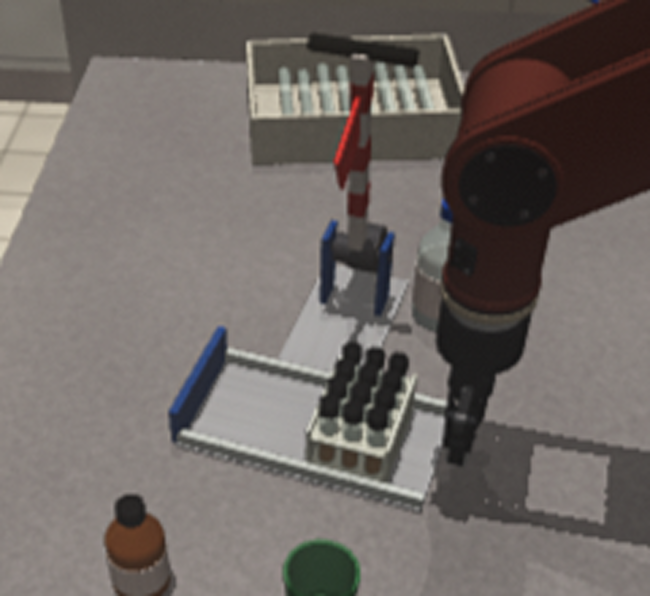

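>>> servo_tool --deltas '[{"dx": 0.0, "dy": -0.02, "dz": 0.0, "rx": 0.0, "ry": 0.0, "rz": 0.0, "claw": 0.5}, {"dx": 0.0, "dy": -0.034, "dz": 0.0, "rx": 0.0, "ry": 0.0, "rz": 0.0, "claw": 0.5}, {"dx": 0.0, "dy": -0.041, "dz": 0.0, "rx": 0.0, "ry": 0.0, "rz": 0.0, "claw": 0.5}, {"dx": 0.0, "dy": -0.046, "dz": 0.0, "rx": 0.0, "ry": 0.0, "rz": 0.0, "claw": 0.5}, {"dx": 0.0, "dy": -0.051, "dz": 0.0, "rx": 0.0, "ry": 0.0, "rz": 0.0, "claw": 0.5}, {"dx": 0.0, "dy": -0.056, "dz": 0.0, "rx": 0.0, "ry": 0.0, "rz": 0.0, "claw": 0.5}, {"dx": 0.0, "dy": -0.062, "dz": 0.0, "rx": 0.0, "ry": 0.0, "rz": 0.0, "claw": 0.5}, {"dx": 0.0, "dy": -0.068, "dz": 0.0, "rx": 0.0, "ry": 0.0, "rz": 0.0, "claw": 0.5}]'

```text
t: 9.02
tcp_pos: [0.4808, 0.0011, 0.0331]
ee_rot: [-0.0, -0.624, 0.782, 0.0]
wrist_force: [-1.6, -0.1, -1.3]
gripper_width: 0.501
```

```bash
python3 - <<'E'
from h import *
goto([.009,.004,.032])
a=env.snapshot("side")[60:280,180:420,::-1]
cv2.imwrite("pics/p5.png",cv2.resize(a,(650,596),interpolation=cv2.INTER_CUBIC))
E
```

```text
t 9.025 bay [-0.0966  0.0037  0.0331] F [-1.6 -0.1 -1.3] rot [ 0. -0. -0.] delta [-0.0003 -0.1056  0.0011] w 0.501399557666816
```

View pics/p5.png

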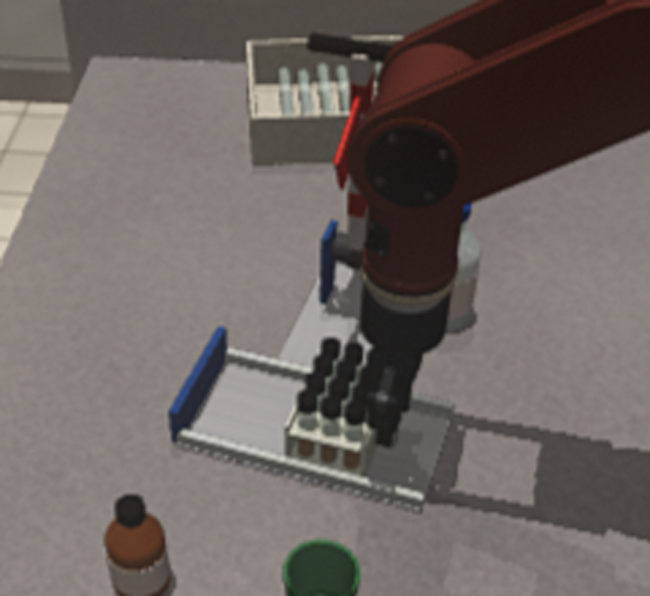

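>>> servo_tool --deltas '[{"dx": 0.0, "dy": -0.006, "dz": 0.0, "rx": 0.0, "ry": 0.0, "rz": 0.0, "claw": 0.5}, {"dx": 0.0, "dy": -0.013, "dz": 0.0, "rx": 0.0, "ry": 0.0, "rz": 0.0, "claw": 0.5}, {"dx": 0.0, "dy": -0.021, "dz": 0.0, "rx": 0.0, "ry": 0.0, "rz": 0.0, "claw": 0.5}, {"dx": 0.0, "dy": -0.03, "dz": 0.0, "rx": 0.0, "ry": 0.0, "rz": 0.0, "claw": 0.5}, {"dx": 0.0, "dy": -0.039, "dz": 0.0, "rx": 0.0, "ry": 0.0, "rz": 0.0, "claw": 0.5}, {"dx": 0.0, "dy": -0.048, "dz": 0.0, "rx": 0.0, "ry": 0.0, "rz": 0.0, "claw": 0.5}, {"dx": 0.0, "dy": -0.057, "dz": 0.0, "rx": 0.0, "ry": 0.0, "rz": 0.0, "claw": 0.5}, {"dx": 0.0, "dy": -0.066, "dz": 0.0, "rx": 0.0, "ry": 0.0, "rz": 0.0, "claw": 0.5}, {"dx": 0.0, "dy": -0.075, "dz": 0.0, "rx": 0.0, "ry": 0.0, "rz": 0.0, "claw": 0.5}, {"dx": 0.0, "dy": -0.083, "dz": 0.0, "rx": 0.0, "ry": 0.0, "rz": 0.0, "claw": 0.5}, {"dx": 0.0, "dy": -0.089, "dz": 0.0, "rx": 0.0, "ry": 0.0, "rz": 0.0, "claw": 0.5}, {"dx": 0.0, "dy": -0.093, "dz": 0.0, "rx": 0.0, "ry": 0.0, "rz": 0.0, "claw": 0.5}]'

```text
t: 10.58
tcp_pos: [0.5716, -0.0196, 0.0334]
ee_rot: [-0.0, -0.624, 0.782, 0.0]
wrist_force: [-3.3, 0.2, 1.9]
gripper_width: 0.504
```

>>> servo_tool --deltas '[{"dx": 0.0, "dy": -0.003, "dz": 0.0, "rx": 0.0, "ry": 0.0, "rz": 0.0, "claw": 0.5}, {"dx": 0.0, "dy": -0.006, "dz": 0.0, "rx": 0.0, "ry": 0.0, "rz": 0.0, "claw": 0.5}, {"dx": 0.0, "dy": -0.008, "dz": 0.0, "rx": 0.0, "ry": 0.0, "rz": 0.0, "claw": 0.5}, {"dx": 0.0, "dy": -0.009, "dz": 0.0, "rx": 0.0, "ry": 0.0, "rz": 0.0, "claw": 0.5}]'

```text
t: 11.08
tcp_pos: [0.5801, -0.0215, 0.0334]
ee_rot: [-0.0, -0.624, 0.782, 0.0]
wrist_force: [-3.3, 0.1, 2.5]
gripper_width: 0.5
```

```bash
python3 - <<'E'
from h import *
goto([.009,.004,.032])
E
```

```text
t 11.075 bay [0.0052 0.0037 0.0334] F [-3.3  0.1  2.5] rot [ 0. -0. -0.] delta [-0.0003 -0.0038  0.0014] w 0.50033411487394
```

>>> servo_tool --deltas '[{"dx": 0.0, "dy": -0.001, "dz": 0.0, "rx": 0.0, "ry": 0.0, "rz": 0.0, "claw": 0.5}, {"dx": 0.0, "dy": -0.002, "dz": 0.0, "rx": 0.0, "ry": 0.0, "rz": 0.0, "claw": 0.5}, {"dx": 0.0, "dy": -0.003, "dz": 0.0, "rx": 0.0, "ry": 0.0, "rz": 0.0, "claw": 0.5}]'

```text
t: 11.45
tcp_pos: [0.5821, -0.022, 0.0332]
ee_rot: [-0.001, -0.624, 0.782, 0.001]
wrist_force: [-7.5, 2.1, 6.2]
gripper_width: 0.496
```

>>> servo_tool --deltas '[{"dx": 0.0, "dy": -0.0005, "dz": 0.0, "rx": 0.0, "ry": 0.0, "rz": 0.0, "claw": 0.5}, {"dx": 0.0, "dy": -0.001, "dz": 0.0, "rx": 0.0, "ry": 0.0, "rz": 0.0, "claw": 0.5}]'

```text
t: 11.7
tcp_pos: [0.5821, -0.0219, 0.033]
ee_rot: [-0.001, -0.624, 0.782, 0.002]
wrist_force: [-10.8, 2.5, 8.8]
gripper_width: 0.502
```

>>> servo_tool --deltas '[{"dx": 0.0, "dy": 0.004, "dz": 0.0, "rx": 0.0, "ry": 0.0, "rz": 0.0, "claw": 0.5}, {"dx": 0.0, "dy": 0.01, "dz": 0.0, "rx": 0.0, "ry": 0.0, "rz": 0.0, "claw": 0.5}, {"dx": 0.0, "dy": 0.03, "dz": 0.0, "rx": 0.0, "ry": 0.0, "rz": 0.0, "claw": 0.5}, {"dx": 0.0, "dy": 0.06, "dz": 0.0, "rx": 0.0, "ry": 0.0, "rz": 0.0, "claw": 0.5}, {"dx": 0.0, "dy": 0.1, "dz": 0.0, "rx": 0.0, "ry": 0.0, "rz": 0.0, "claw": 0.5}, {"dx": 0.0, "dy": 0.15, "dz": 0.0, "rx": 0.0, "ry": 0.0, "rz": 0.0, "claw": 0.5}, {"dx": 0.0, "dy": 0.18, "dz": 0.0, "rx": 0.0, "ry": 0.0, "rz": 0.0, "claw": 0.5}, {"dx": 0.0, "dy": 0.18, "dz": 0.0, "rx": 0.0, "ry": 0.0, "rz": 0.0, "claw": 0.5}]'

```text
t: 12.7
tcp_pos: [0.4066, 0.0181, 0.0329]
ee_rot: [-0.0, -0.624, 0.782, 0.0]
wrist_force: [-0.0, -0.4, 0.6]
gripper_width: 0.498
```

```bash
python3 - <<'E'
from h import *
goto([-.2,0,.032])
a=env.snapshot("side")[60:280,180:420,::-1]
t=env.snapshot("top")[160:320,260:480,::-1]
h=cv2.resize(a,(400,367),interpolation=cv2.INTER_CUBIC);t=cv2.resize(t,(400,291),interpolation=cv2.INTER_CUBIC)
o=np.zeros((367,800,3),np.uint8);o[:,:400]=h;o[:291,400:]=t
cv2.imwrite("pics/p6.png",o)
print("crop px of stop face bottom line & rack back/near edges at home", ((proj("side",bay(P0,YAW,[[.1,.054,.059],[.1,-.054,.059],[.02,.054,.059],[.02,.054,.004]]))-[180,60])*400/240).round().tolist())
E
```

```text
t 12.7 bay [-0.1727  0.0038  0.0329] F [-0.  -0.4  0.6] rot [ 0. -0.  0.] delta [0.0038 0.0273 0.0009] w 0.4981019009312943
crop px of stop face bottom line & rack back/near edges at home [[110.0, 244.0], [135.0, 201.0], [158.0, 256.0], [159.0, 280.0]]
```

View pics/p6.png

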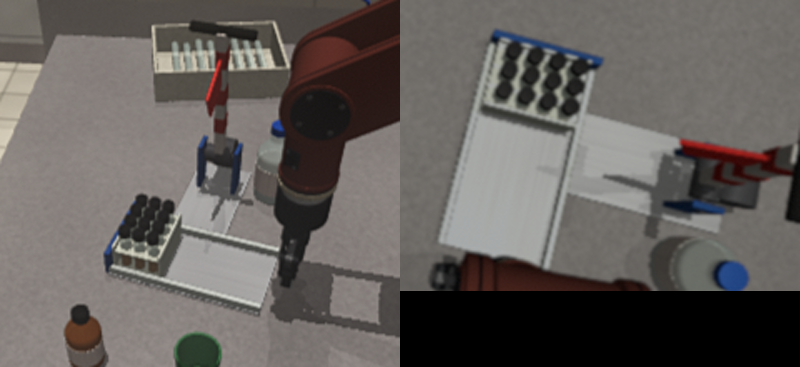

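```bash
python3 - <<'E'
from h import *
x=[tobay(ray("top",(260+(u-400)/1.818,160+v/1.818),.089)) for u,v in[(514,49),(504,92),(580,68),(571,106)]]
print(np.mean(x,0),x)
E
```

```text
[0.05625 0.0032  0.089  ] [array([0.0806, 0.0408, 0.089 ]), array([0.0313, 0.0404, 0.089 ]), array([ 0.0784, -0.0344,  0.089 ]), array([ 0.0347, -0.034 ,  0.089 ])]
```

```bash
python3 - <<'E'
from h import *
t=env.snapshot("top")[170:230,300:375,::-1];a=env.snapshot("side")[170:235,235:300,::-1]
o=np.zeros((480,800,3),np.uint8)
o[:320,:400]=cv2.resize(t,(400,320),interpolation=cv2.INTER_CUBIC);o[:400,400:]=cv2.resize(a,(400,400),interpolation=cv2.INTER_CUBIC)
cv2.imwrite("pics/p7.png",cv2.convertScaleAbs(o,alpha=1.4))
q=lambda x:bay(P0,YAW,x)
L=[[.02,.057,.059],[.02,-.051,.059],[.1,.057,.059],[.1,-.051,.059],[.1,.06,.049],[.1,-.06,.049]]
print(((proj("top",q(L))-[300,170])*400/75).round().tolist());print(((proj("side",q(L))-[235,170])*400/65+[400,0]).round().tolist())
E
```

```text
[[33.0, 246.0], [305.0, 316.0], [81.0, 50.0], [349.0, 119.0], [70.0, 54.0], [365.0, 130.0]]
[[643.0, 275.0], [724.0, 106.0], [465.0, 230.0], [556.0, 68.0], [464.0, 252.0], [564.0, 72.0]]
```

View pics/p7.png

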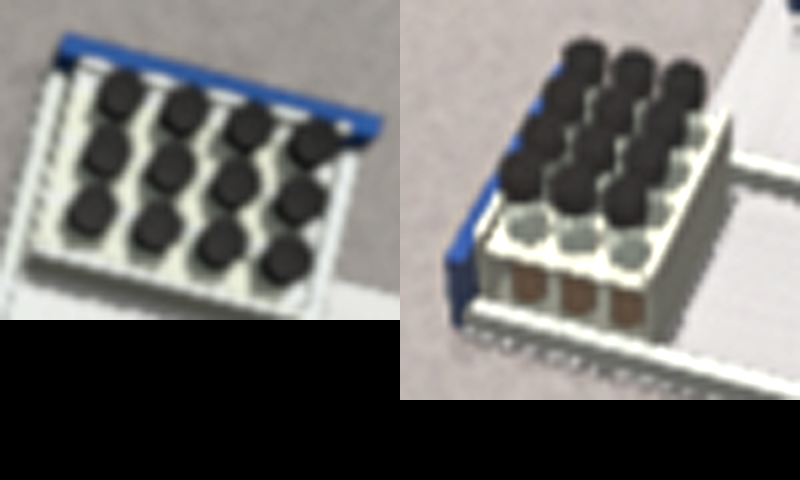

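>>> servo_tool --deltas '[{"dx": 0.004, "dy": -0.05, "dz": 0.006, "rx": 0.0, "ry": 0.0, "rz": 0.0, "claw": 0.5}, {"dx": 0.004, "dy": -0.1, "dz": 0.006, "rx": 0.0, "ry": 0.0, "rz": 0.0, "claw": 0.5}, {"dx": 0.004, "dy": -0.14, "dz": 0.006, "rx": 0.0, "ry": 0.0, "rz": 0.0, "claw": 0.5}, {"dx": 0.004, "dy": -0.165, "dz": 0.006, "rx": 0.0, "ry": 0.0, "rz": 0.0, "claw": 0.5}, {"dx": 0.004, "dy": -0.173, "dz": 0.006, "rx": 0.0, "ry": 0.0, "rz": 0.0, "claw": 0.5}, {"dx": 0.004, "dy": -0.176, "dz": 0.006, "rx": 0.0, "ry": 0.0, "rz": 0.0, "claw": 0.5}, {"dx": 0.004, "dy": -0.178, "dz": 0.006, "rx": 0.0, "ry": 0.0, "rz": 0.0, "claw": 0.5}, {"dx": 0.004, "dy": -0.179, "dz": 0.006, "rx": 0.0, "ry": 0.0, "rz": 0.0, "claw": 0.5}, {"dx": 0.004, "dy": -0.18, "dz": 0.006, "rx": 0.0, "ry": 0.0, "rz": 0.0, "claw": 0.5}]'

```text
t: 14.02
tcp_pos: [0.5812, -0.0258, 0.0272]
ee_rot: [-0.001, -0.624, 0.782, 0.001]
wrist_force: [-9.2, 1.7, 6.3]
gripper_width: 0.503
```

>>> servo_tool --deltas '[{"dx": 0.0, "dy": -0.001, "dz": 0.0, "rx": 0.0, "ry": 0.0, "rz": 0.0, "claw": 0.5}, {"dx": 0.0, "dy": -0.001, "dz": 0.0, "rx": 0.0, "ry": 0.0, "rz": 0.0, "claw": 0.5}]'

```text
t: 14.28
tcp_pos: [0.5812, -0.0258, 0.0269]
ee_rot: [-0.002, -0.624, 0.782, 0.002]
wrist_force: [-9.8, 2.1, 6.9]
gripper_width: 0.502
```

```bash
python3 - <<'E'
from h import *
goto([.009,.004,.032])
E
```

```text
t 14.275 bay [ 0.0072 -0.0002  0.0269] F [-9.8  2.1  6.9] rot [ 0.006 -0.    -0.   ] delta [-0.0042 -0.0018 -0.0051] w 0.5024447492721892
```

>>> servo_tool --deltas '[{"dx": 0.0, "dy": 0.004, "dz": 0.0, "rx": 0.0, "ry": 0.0, "rz": 0.0, "claw": 0.5}, {"dx": 0.0, "dy": 0.01, "dz": 0.0, "rx": 0.0, "ry": 0.0, "rz": 0.0, "claw": 0.5}, {"dx": 0.0, "dy": 0.03, "dz": 0.0, "rx": 0.0, "ry": 0.0, "rz": 0.0, "claw": 0.5}, {"dx": 0.0, "dy": 0.06, "dz": 0.0, "rx": 0.0, "ry": 0.0, "rz": 0.0, "claw": 0.5}, {"dx": 0.0, "dy": 0.1, "dz": 0.0, "rx": 0.0, "ry": 0.0, "rz": 0.0, "claw": 0.5}, {"dx": 0.0, "dy": 0.14, "dz": 0.0, "rx": 0.0, "ry": 0.0, "rz": 0.0, "claw": 0.5}, {"dx": 0.0, "dy": 0.17, "dz": 0.0, "rx": 0.0, "ry": 0.0, "rz": 0.0, "claw": 0.5}, {"dx": 0.0, "dy": 0.17, "dz": -0.02, "rx": 0.0, "ry": 0.0, "rz": 0.0, "claw": 0.5}, {"dx": 0.0, "dy": 0.17, "dz": -0.02, "rx": 0.0, "ry": 0.0, "rz": 0.0, "claw": 0.5}, {"dx": 0.0, "dy": 0.17, "dz": -0.02, "rx": 0.0, "ry": 0.0, "rz": 0.0, "claw": 0.5}]'

```text
t: 15.52
tcp_pos: [0.4187, 0.0112, 0.0473]
ee_rot: [0.0, -0.624, 0.782, -0.0]
wrist_force: [0.1, 0.5, 0.3]
gripper_width: 0.497
```

```bash
python3 - <<'E'
from h import *
goto([-.16,0,.05])
a=env.snapshot("side")[60:280,180:420,::-1];b=cv2.imread("pics/p6.png")
h=cv2.resize(a,(400,367),interpolation=cv2.INTER_CUBIC)
d=cv2.absdiff(h,b[:,:400]).max(2);print("changed px: gate region",(d[10:140,150:270]>40).sum(),"rack",(d[185:280,100:185]>40).sum(),"amber/beaker",(d[300:,60:225]>40).sum())
env.hand_in()
E
```

```text
t 15.525 bay [-0.1594 -0.0003  0.0473] F [0.1 0.5 0.3] rot [-0.001  0.    -0.   ] delta [-0.0003  0.0006 -0.0027] w 0.4974464495958905
changed px: gate region 6 rack 0 amber/beaker 0
the job is handed in; nothing more can be done
```

I pushed the barrier arm past its balance point with the shut fingers, and it went up to its stop and stayed there. I then pushed the rack along the lane with the fingers half open until it met the blue back stop. I backed the hand off and handed the job in at 15.5 s; hand-in reports no verdict.

**Barrier:** the pictures show the arm raised, with the push bar close to the expected raised position.

**Rack position:**
- Two pushes, at slightly different heights and sideways positions, stalled at the same place. The force rose from about 3 N while sliding to about 11 N on the first push and about 12 N on the second.
- The finger position at the stall puts the rack at about bay x = +58 mm. The cap positions in the top camera read about +56 mm, and the rack edges looked 1–5 mm short, so the vision checks disagreed with that by a few mm.
- The limit is +54 mm. No gap to the stop was visible, and I put the difference down to calibration error.

**Last checks:**
- The wrist force was back to noise level and the gripper was clear of the rack.
- Comparing side views from before and after the second push, nothing changed around the rack, the amber bottle or the beaker. Only 6 pixels changed around the barrier.
- The reagent bottle was partly hidden behind the arm in the last views, so I did not check it as closely. It looked to be in its place and I never pushed near it.

The first move call was refused because rows must carry every key, and it cost no robot time. I viewed 11 pictures, one over the budget.

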